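# Hang the red stamp in the free fork of the stamp carousel

### The arm

A 6-joint arm with a two-finger parallel gripper is mounted at the origin on a cart in front of the work surface, level with it; the furniture and walls round the work are solid. World frame = base frame: x ahead of the robot, y to its left, z up, the work surface at z = 0. Lengths are in m, angles in rad, forces in N, time in s.
With the tool pointing down it reaches from about 0.425 to 0.95 m from the base axis. Payload 3.5 kg.
Tool frame: the origin (TCP) lies midway between the tips of the shut fingers; the grasp point (between the pads) lies 19 mm behind it (arm.hold_point_z is the distance from the TCP to the grasp point, in m); z points along the fingers, y is the line along which they close (so a half turn about z gives the same grasp; the last joint's range is limited). The gripper opens to 85 mm and grips with 20 to 120 N. Pads are 22 mm wide; open, the fingers measure 114 mm over their backs; the gripper's body (76 mm by 85 mm) begins 54 mm behind the grasp point. The pads swing forward as they close: fully open they stand 13 mm farther back than shut.
Start: joints at [-1.41, 0.286, 1.577, -0, 1.279, -0.15], TCP at [0.206, -0.643, 0.231] pointing down, gripper open.
Joint ranges: [-2.77, 2.77], [-0.9, 2.22], [0.21, 2.48], [-1.53, 4.67], [0.24, 2.81], [-2.84, 2.84]. Speed limits (rad/s): [2.79, 2.79, 3.14, 3.14, 3.14, 3.14].

### API

Orientations are given as a unit quaternion [x, y, z, w].
In Python, from plant import arm, viewer gives the robot as it stands.
- The arm moves only by the tool step_arm, never from a script. Its argument "commands" is a list of rows, each a list of 5 numbers: the shift along the tool's x, y, z in mm, then the turn about the tool's z in degrees, then the gripper's target within -1 to 1 (shut at 1, half-way at 0, fully open at -1). In form: [[x, y, z, spin, jaw], ...]. A call has exactly 10 rows; each row shifts and turns the commanded pose from where the row before left it, along the tool's axes as they then stand; what a row does not reach is not made up. A row lasts 1/12 s, in which the tool goes at most 41.7 mm and 7.16 degrees, less where a joint would pass 70% of its speed; a pose out of reach is approached as far as the arm can. A call is refused whole if a number of a shift passes 41.7 or a number of a turn 7.16, either way. A call with a gripper value outside its range is refused whole. The fingers move at their own pace and stop on an object; the grip force is fixed at half the most. Time passes only in rows, so rows that do not move let the fingers close, or fill a call up. It gives the time, the measured TCP pose, the force, the opening and the grip force at its end, in the units of the state.
- arm.get_obs(): the state, without advancing time (a new reading comes with each control period).
- viewer.capture(name): name is "scene" or "top" or "wrist"; returns the picture (400x640x3 uint8, red, green, blue); there is no depth.
- viewer.camera_params(name): a dict with "K" (3x3 intrinsics, pixels), "cam_to_world" (4x4, takes a point from camera to world coordinates). Camera axes: x right, y up, looking along -z (the intrinsics and any distortion apply to the point x, -y, -z); pixel columns grow to the right and rows downward; lengths in m; the calibration is good to about 2 mm. A picture is of the moment at which its call begins: read the wrist's pose just before it. camera_params takes no time and is no camera call; for the wrist camera it gives the pose at the moment of the call.
- arm.close_job(): hands the job in; it is judged then, once.
The state is a dict: "clock": time; "joint_pos": joint angles; "joint_velocities": joint speeds; "joint_torque": joint torques, N m; "position": TCP position; "ee_rot": TCP orientation; "force": force on the tool from outside, world axes, zero at the start; "ft_torque": the same for the moment, N m; "gripper_width": opening from 0.0 (shut) to 1.0 (fully open); "finger_force": force on a finger pad.
Only numpy, scipy, OpenCV 4.12 (cv2) and the standard library are available. Lean on these libraries where they do the work, as an engineer would, in place of code of your own. Each camera call takes 0.05 s, during which the arm holds its last target. There are 200 camera calls.

### The job

Tidy the red-handled stamp away on the stamp carousel. First turn the carousel until its one empty fork lines up above the red pointer on the foot, then hang the red stamp in that fork, its neck between the prongs and its collar resting on them behind the lip, and let go. The blue-handled stamp is still in use: leave it standing where it is.

Things in the scene. Friction and masses are not known exactly. Their poses are not given: they have to be found in the camera images.
- red_stamp: Loose hand stamp, red handle, about 90 g, 95 mm tall, upright on the desk. Origin: centre of its underside, z up. Dark foot 26 x 50 mm (x by y), 14 mm tall; steel neck, diameter 10, z = 14 to 50; red collar, diameter 28, z = 50 to 55; round red handle, diameter 24, straight from z = 55 to 89, with two thin black bands: grip it there. It may hang at any yaw.
- blue_stamp: Loose stamp of the same shape and size with a blue handle, standing upright near the red one; same origin and axes. To be left where it is (within 30 mm) and upright.
- carousel_foot: Fixed round black foot of the carousel, diameter 150 mm, 16 high. Origin: on the carousel's axis at desk level. Its -x axis runs along the red pointer, a bar on its rim reaching 98 mm from the axis, roughly towards the robot. Above turns a head with four forks 90 degrees apart (tips 124 mm from the axis); three hold stamps with green, yellow, grey handles, fixed to it (tops at z = 155 mm).
- turn_grip (a point): Middle of the black bar knob on top of the head, on the carousel's axis, 167 mm above the desk; turns with the head. The bar is 50 mm long and 16 mm wide, from z = 153 to 179 mm; its long side (this point's x axis) points along the free fork (-x towards it), and that end bears a white line. Grip across the 16 mm to turn the head.
- carousel (a joint): Turn of the head about its vertical axis, rad, counter-clockwise from above positive. 0: the free fork lies exactly over the red pointer. Starts between 0.7 and 1.4, turns either way to about 3.1, needs about 0.06 N m and stays where it is left.
- free_seat (a point): Seat in the free fork: midway between its prongs, level with their tops (z = 110 mm), 84 mm from the axis; turns with the head, -x outward along the fork. Prongs 16 mm apart, 6 thick; a lip 4 mm high stands 102 to 108 mm from the axis, then a flared mouth (40 wide). Enter from outside, neck between the prongs, collar clear over the lip; lower until the collar rests, underside 50 mm below here.
Mind the look-alikes: they are no part of the job. Leave any purple look-alike of the red_stamp alone. Leave any yellow look-alike of the blue_stamp alone.

How it is judged:
On the way, in this order (a step that is already met when the one before it is completed fails the run):
1. the carousel is turned so that the empty fork lines up with the red pointer (within 12 degrees) (value of joint carousel between -0.21 and 0.21 rad), for 0.3 s.
2. the red stamp hangs in the empty fork (horizontal distance between red_stamp and free_seat below 0.01 m and z of red_stamp in the frame of free_seat between -0.054 and -0.045 m and angle between red_stamp's own z axis and vertical below 0.17 rad), for 0.2 s.
At the end, for the whole second after the job is handed in: The red stamp hangs at rest in the free fork: axis within 10 mm of the seat, underside 45 to 54 mm below it, upright within 10 degrees; the free fork within 15 degrees of the red pointer, carousel still; the blue stamp upright (11 degrees) within 30 mm of where it stood (all of step 2 and value of joint carousel between -0.26 and 0.26 rad and linear speed of red_stamp below 0.02 m/s and velocity of joint carousel between -0.05 and 0.05 rad/s and distance of blue_stamp from where it was at the start of the episode below 0.03 m and angle between blue_stamp's own z axis and vertical below 0.2 rad); the robot touches nothing.
It fails at once if the blue stamp is shifted by more than 30 mm or knocked over (distance of blue_stamp from where it was at the start of the episode above 0.03 m or angle between blue_stamp's own z axis and vertical above 0.5 rad).
It also fails if it takes over 56 s, if anything falls off the work surface, if the arm or the gripper's body presses on something with over 40 N, if the wrist force passes 120 N, or if a joint passes its speed limit or range.

## Working session

There is one attempt and no reset: what is moved stays moved. The work goes in short steps, Python scripts to look and compute and a tool call to move; the robot and the scene stay as the last step left them, time stands still between calls to the robot, and variables do not carry over. Pictures are saved under pics/ and viewed, at most 10 in all, crops included, and the job is handed in when it is done.

Besides the shell and the picture viewer there is one more tool, called by a JSON object that holds its "op" and its "data". step_arm: Moves the arm, as the interface text tells. Its arguments: {"type":"object","properties":{"commands":{"type":"array"}},"required":["commands"]}

```bash
mkdir -p pics
cat > h.py <<'E'
import numpy as np, cv2
from plant import arm, viewer
def snap(cam,name):
    P=viewer.camera_params(cam); im=viewer.capture(cam)
    cv2.imwrite(f'pics/{name}.png',im[:,:,::-1]); np.savez(f'pics/{name}.npz',K=P['K'],T=P['cam_to_world']); return im
def ray(name,u,v,z):
    d=np.load(f'pics/{name}.npz');K,T=d['K'],d['T']
    r=np.linalg.inv(K)@[u,v,1.]; r=T[:3,:3]@[r[0],-r[1],-r[2]]; o=T[:3,3]
    return o+r*(z-o[2])/r[2]
def proj(name,p):
    d=np.load(f'pics/{name}.npz');K,T=d['K'],d['T']
    c=T[:3,:3].T@(np.array(p)-T[:3,3]); q=K@[c[0],-c[1],-c[2]]; return q[:2]/q[2]
E
python3 - <<'E'
from h import *
a=snap('scene','s0');b=snap('top','t0')
cv2.imwrite('pics/both.png',cv2.resize(np.vstack([a,b]),(800,1000))[:,:,::-1])
for c in('scene','top'):
    P=viewer.camera_params(c);print({k:(v if k not in('K','cam_to_world') else np.round(v,3).tolist()) for k,v in P.items()})
o=arm.get_obs();print(o['clock'],o['ee_rot'],o['force'])
E
```

```text
{'K': [[469.092, 0.0, 319.579], [0.0, 469.092, 195.355], [0.0, 0.0, 1.0]], 'cam_to_world': [[-0.787, 0.279, -0.549, -0.114], [-0.616, -0.39, 0.685, 0.681], [-0.023, 0.878, 0.479, 0.689], [0.0, 0.0, 0.0, 1.0]]}
{'K': [[496.887, 0.0, 317.876], [0.0, 496.887, 199.848], [0.0, 0.0, 1.0]], 'cam_to_world': [[0.027, 0.989, -0.143, 0.372], [-0.999, 0.023, -0.029, -0.111], [-0.025, 0.144, 0.989, 1.252], [0.0, 0.0, 0.0, 1.0]]}
0.1 [ 9.87946630e-01  1.54791246e-01 -1.99913405e-05 -1.06080311e-03] [0.17495318 0.20367678 0.33153766]
```

View pics/s0.png

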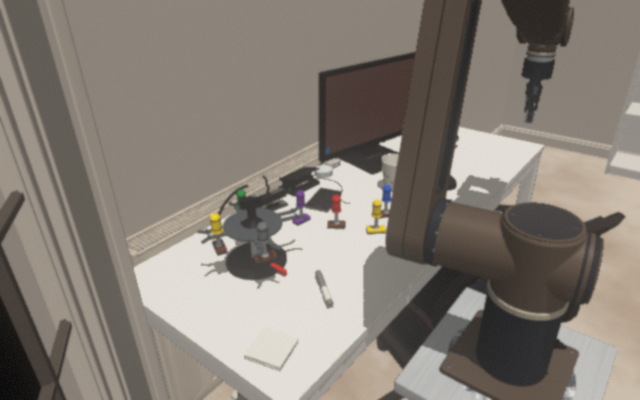

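View pics/t0.png

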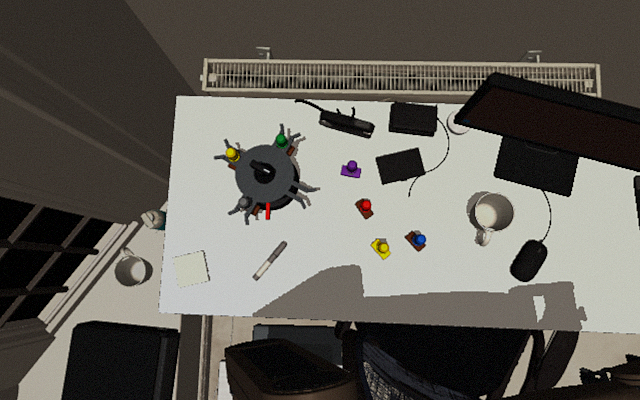

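The scene and top views show the carousel near (265,175) in the top view, its free fork pointing right (~(310,188)), and the red pointer at (268,211). Stamp candidates in the top view are red (366,206), purple (351,168), yellow (381,246) and blue (419,240). The red one, with a dark foot, fits the description. I'll confirm that in an enlarged crop.

Run:
```python
import cv2
a=cv2.imread('pics/t0.png')[125:265,205:435]
cv2.imwrite('pics/c0.png',cv2.resize(a,None,fx=3.45,fy=3.45,interpolation=cv2.INTER_CUBIC))
```

```text
(no output)
```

View pics/c0.png

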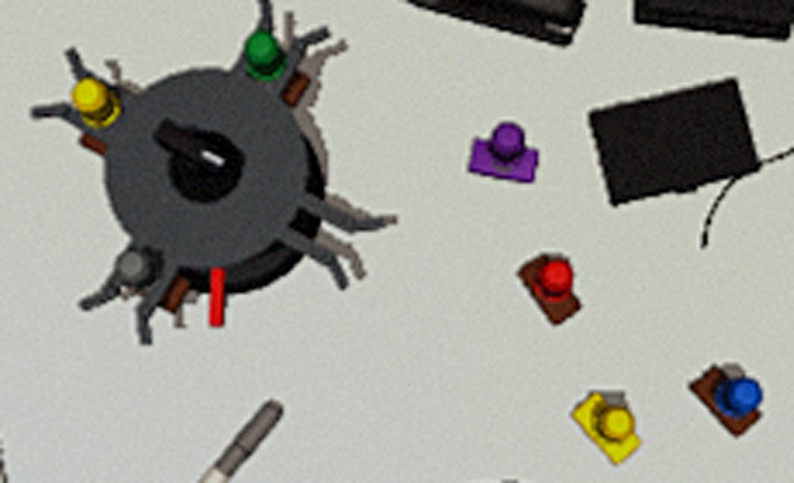

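Only the stamp at (557,280) in the crop has a red handle and a dark foot, so that is the target. The knob bar runs from (160,130) to (226,163), with the white end toward the free fork at lower right.

Run:
```python
from h import *
s=3.45
c=lambda u,v,z: ray('t0',205+(u+.5)/s-.5,125+(v+.5)/s-.5,z)
for n,u,v,z in[('red',558,275,.093),('redfoot0',535,262,.014),('redfootc',549,290,.014),('blue',744,390,.093),('yel',620,420,.093),('pur',508,138,.093),('k0',160,130,.179),('k1',226,163,.179),('ptr0',218,270,.016),('ptr1',217,325,.016),('disc',208,168,.12),('grey',133,262,.155),('yellow',90,95,.155),('green',263,48,.155),('tipA',395,220,.11),('tipB',343,287,.11)]:
    p=c(u,v,z);print(n,p.round(4),np.hypot(*p[:2]).round(3))
```

```text
red [ 0.5315 -0.1914  0.093 ] 0.565
redfoot0 [ 0.5515 -0.1801  0.014 ] 0.58
redfootc [ 0.5312 -0.1905  0.014 ] 0.564
blue [ 0.4564 -0.3173  0.093 ] 0.556
yel [ 0.4341 -0.2343  0.093 ] 0.493
pur [ 0.626  -0.1558  0.093 ] 0.645
k0 [0.6075 0.0708 0.179 ] 0.612
k1 [0.5869 0.0274 0.179 ] 0.588
ptr0 [0.5399 0.0509 0.016 ] 0.542
ptr1 [0.4995 0.05   0.016 ] 0.502
disc [0.595 0.047 0.12 ] 0.597
grey [0.5249 0.0883 0.155 ] 0.532
yellow [0.6353 0.1222 0.155 ] 0.647
green [0.6695 0.0092 0.155 ] 0.67
tipA [ 0.564  -0.0799  0.11  ] 0.57
tipB [ 0.5175 -0.0461  0.11  ] 0.52
```

{"op": "step_arm", "data": {"commands": [[29,-27,-3,0,-1],[29,-27,-3,0,-1],[29,-27,-3,0,-1],[29,-27,0,0,-1],[29,-27,0,0,-1],[29,-27,0,0,-1],[29,-27,0,0,-1],[29,-27,0,0,-1],[29,-27,0,0,-1],[29,-27,0,0,-1]]}}

```text
clock: 0.93
position: [0.4003, -0.2949, 0.2399]
ee_rot: [0.988, 0.155, -0.0, -0.0]
force: [0.3, -0.6, 0.5]
gripper_width: 1.002
finger_force: 0.0
```

{"op": "step_arm", "data": {"commands": [[29,-27,0,0,-1],[29,-27,0,0,-1],[29,-27,0,0,-1],[29,-27,0,0,-1],[29,-27,0,0,-1],[29,-27,0,0,-1],[29,-27,0,0,-1],[29,-27,0,0,-1],[29,-27,0,0,-1],[29,-27,0,0,-1]]}}

```text
clock: 1.77
position: [0.5938, 0.0509, 0.2398]
ee_rot: [0.988, 0.155, -0.0, -0.0]
force: [0.9, -0.5, -0.4]
gripper_width: 0.995
finger_force: 0.0
```

{"op": "step_arm", "data": {"commands": [[0,0,0,-6.5,-1],[0,0,0,-6.5,-1],[0,0,0,-6.5,-1],[0,0,0,-6.5,-1],[0,0,0,-6.5,-1],[0,0,0,-6.5,-1],[0,0,0,-5,-1],[0,0,0,0,-1],[0,0,0,0,-1],[0,0,0,0,-1]]}}

```text
clock: 2.6
position: [0.5933, 0.0489, 0.24]
ee_rot: [0.859, 0.513, -0.0, -0.0]
force: [-0.2, 0.3, 0.4]
gripper_width: 0.996
finger_force: 0.0
```

```bash
cat >> h.py <<'E'
from scipy.spatial.transform import Rotation as R
def st(tgt=None):
    o=arm.get_obs(); r=R.from_quat(o['ee_rot']).as_matrix(); p=np.array(o['position'])
    print('t',round(o['clock'],2),'p',p.round(4),'yyaw',round(float(np.degrees(np.arctan2(r[1,1],r[0,1]))),1),'zax',r[:,2].round(3),'F',np.round(o['force'],1),'w',round(o['gripper_width'],3),'ff',o['finger_force'],'j6',round(o['joint_pos'][5],2))
    if tgt is not None: print('tool shift mm',(r.T@(np.array(tgt)-p)*1000).round(1))
E
python3 - <<'E'
from h import *
st([.597,.049,.16])
snap('wrist','w1')
for q in([.597,.049,.179],[.597-.0101,.049-.0216,.179]):print(proj('w1',q))
E
```

```text
t 2.6 p [0.5933 0.0489 0.24  ] yyaw -28.3 zax [-0.001  0.    -1.   ] F [-0.2  0.3  0.4] w 0.996 ff 0.0 j6 0.41
tool shift mm [ 1.9  3.2 80. ]
[318.28598051 210.36025511]
[320.0782178  244.17559239]
```

View pics/w1.png

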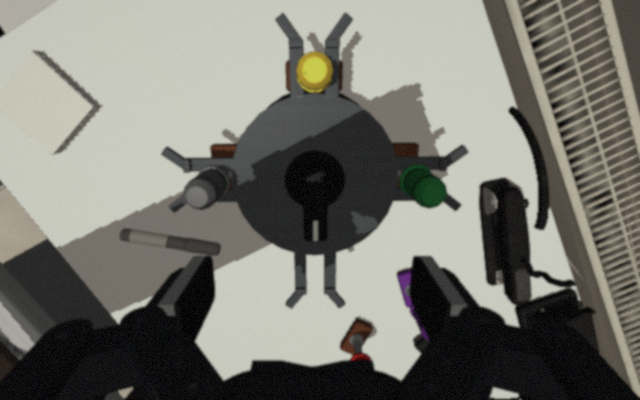

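The wrist view shows the knob bar vertical at u≈315, its white end at (315,240), with the free fork below it. The tool is aligned and about 2 mm off along y, so I'll descend and grip.

{"op": "step_arm", "data": {"commands": [[2,2,10,0,-1],[0,0,10,0,-1],[0,0,10,0,-1],[0,0,10,0,-1],[0,0,10,0,-1],[0,0,10,0,-1],[0,0,10,0,-1],[0,0,10,0,-1],[0,0,0,0,0],[0,0,0,0,1]]}}

```text
clock: 3.48
position: [0.5958, 0.0497, 0.1593]
ee_rot: [0.858, 0.514, -0.001, -0.001]
force: [-0.0, -0.1, -0.4]
gripper_width: 0.745
finger_force: 0.0
```

{"op": "step_arm", "data": {"commands": [[0,0,0,0,1],[0,0,0,0,1],[0,0,0,0,1],[0,0,0,0,1],[0,0,0,0,1],[0,0,0,0,1],[0,0,0,0,1],[0,0,0,0,1],[0,0,0,0,1],[0,0,0,0,1]]}}

```text
clock: 4.32
position: [0.5961, 0.05, 0.1614]
ee_rot: [0.858, 0.514, -0.0, -0.0]
force: [-3.5, 1.5, 6.9]
gripper_width: 0.169
finger_force: 62.3
```

{"op": "step_arm", "data": {"commands": [[0,0,0,4,1],[0,0,0,4,1],[0,0,0,4,1],[0,0,0,4,1],[0,0,0,4,1],[0,0,0,4,1],[0,0,0,4,1],[0,0,0,4,1],[0,0,0,4,1],[0,0,0,4,1]]}}

```text
clock: 5.15
position: [0.5948, 0.0513, 0.1614]
ee_rot: [0.982, 0.188, -0.002, -0.002]
force: [-7.9, 5.3, 8.8]
gripper_width: 0.167
finger_force: 62.6
```

{"op": "step_arm", "data": {"commands": [[0,0,0,4,1],[0,0,0,4,1],[0,0,0,4,1],[0,0,0,4,1],[0,0,0,4,1],[0,0,0,2.3,1],[0,0,0,0,1],[0,0,0,0,1],[0,0,0,0,1],[0,0,0,0,1]]}}

```text
clock: 5.98
position: [0.5947, 0.0523, 0.1614]
ee_rot: [1.0, -0.004, -0.002, -0.002]
force: [-8.4, 7.8, 8.2]
gripper_width: 0.17
finger_force: 62.6
```

Run:
```python
from h import *
st()
a=snap('top','t1')[125:265,205:435]
cv2.imwrite('pics/c1.png',cv2.resize(a,None,fx=3.45,fy=3.45,interpolation=cv2.INTER_CUBIC)[:,:,::-1])
```

```text
t 5.98 p [0.5947 0.0523 0.1614] yyaw -90.5 zax [-0.004  0.005 -1.   ] F [-8.4  7.8  8.2] w 0.17 ff 62.62968063354492 j6 1.49
```

View pics/c1.png

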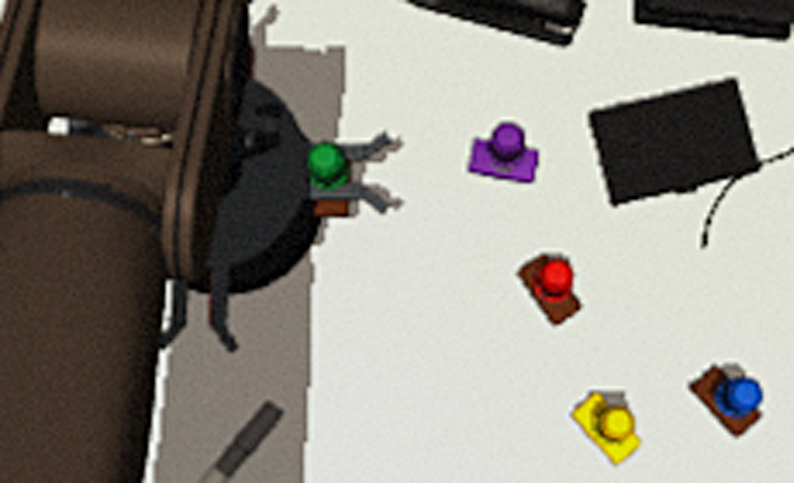

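The head has turned: green is now on the right at (328,165), and the free fork points down over the pointer. I'll release, rise and move toward the red stamp.

{"op": "step_arm", "data": {"commands": [[0,0,0,0,-1],[0,0,0,0,-1],[0,0,0,0,-1],[0,0,0,0,-1],[0,0,-20,0,-1],[0,0,-20,0,-1],[0,0,-20,0,-1],[0,0,-20,0,-1],[0,0,0,0,-1],[0,0,0,0,-1]]}}

```text
clock: 6.87
position: [0.5971, 0.0493, 0.2415]
ee_rot: [1.0, -0.004, 0.002, 0.0]
force: [0.1, -0.1, -0.6]
gripper_width: 0.998
finger_force: 0.0
```

Run:
```python
from h import *
st([.5315,-.1914,.061])
```

```text
t 6.87 p [0.5971 0.0493 0.2415] yyaw -90.5 zax [ 0.003 -0.    -1.   ] F [ 0.1 -0.1 -0.6] w 0.998 ff 0.0 j6 1.49
tool shift mm [-64.  241.2 180.4]
```

Move above the stamp to z≈0.19 and look.

{"op": "step_arm", "data": {"commands": [[-8,30,0,0,-1],[-8,30,0,0,-1],[-8,30,0,0,-1],[-8,30,0,0,-1],[-8,30,5,0,-1],[-8,30,10,0,-1],[-8,30,15,0,-1],[-8,31,20,0,-1],[0,0,0,0,-1],[0,0,0,0,-1]]}}

```text
clock: 7.7
position: [0.5279, -0.1913, 0.1865]
ee_rot: [1.0, -0.006, -0.003, -0.002]
force: [0.3, 0.6, -0.1]
gripper_width: 0.998
finger_force: 0.0
```

Run:
```python
from h import *
st([.5315,-.1914,.061])
w=snap('wrist','w2'); t=snap('top','t2')[125:265,205:435]
cv2.imwrite('pics/m2.png',np.vstack([cv2.resize(w,(480,300)),cv2.resize(t,(480,292),interpolation=cv2.INTER_CUBIC)])[:,:,::-1])
for z in(.095,.0525): print(proj('w2',[.5315,-.1914,z])*.75)
```

```text
t 7.7 p [ 0.5279 -0.1913  0.1865] yyaw -90.7 zax [-0.006  0.004 -1.   ] F [ 0.3  0.6 -0.1] w 0.998 ff 0.0 j6 1.05
tool shift mm [  4.3   0.5 125.5]
[233.9589425  144.67041261]
[234.13769568 133.61000178]
```

View pics/m2.png

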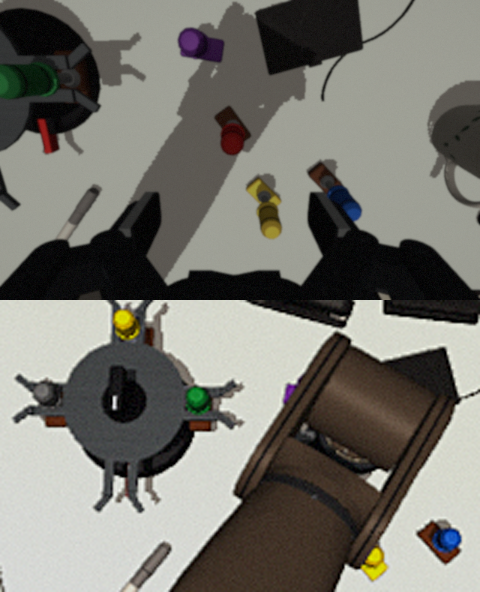

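The wrist view shows the red handle top at (232,145), against a predicted (234,145), so the position is confirmed. The top view shows the fork pointing straight toward the robot. Now descend and grip.

{"op": "step_arm", "data": {"commands": [[2,-1,14,0,-1],[2,0,14,0,-1],[0,0,14,0,-1],[0,0,14,0,-1],[0,0,14,0,-1],[0,0,14,0,-1],[0,0,14,0,-1],[0,0,14,0,-1],[0,0,12,0,-1],[0,0,0,0,-1]]}}

```text
clock: 8.63
position: [0.5331, -0.1878, 0.0639]
ee_rot: [1.0, -0.003, -0.002, -0.001]
force: [-0.5, 0.8, -1.2]
gripper_width: 1.0
finger_force: 0.0
```

{"op": "step_arm", "data": {"commands": [[0,0,0,0,0],[0,0,0,0,1],[0,0,0,0,1],[0,0,0,0,1],[0,0,0,0,1],[0,0,0,0,1],[0,0,0,0,1],[0,0,0,0,1],[0,0,0,0,1],[0,0,0,0,1]]}}

```text
clock: 9.47
position: [0.5349, -0.19, 0.0674]
ee_rot: [1.0, -0.004, 0.001, 0.0]
force: [0.1, 1.5, 5.7]
gripper_width: 0.257
finger_force: 59.2
```

Run:
```python
from h import *
st([.447,.050,.20])
im=cv2.imread('pics/t2.png'); hsv=cv2.cvtColor(im,cv2.COLOR_BGR2HSV)
for n,lo,hi,box,z in[('yel',(20,120,60),(35,255,255),(225,120,330,175),.15),('green',(45,90,30),(85,255,255),(225,140,330,200),.15),('ptr',(0,150,80),(8,255,255),(225,190,330,240),.016)]:
    m=np.zeros(im.shape[:2],np.uint8);a,b,c,d=box;m[b:d,a:c]=cv2.inRange(hsv,lo,hi)[b:d,a:c]
    v,u=np.nonzero(m);print(n,len(u),u.mean() if len(u) else 0,v.mean() if len(u) else 0, ray('t2',u.mean(),v.mean(),z).round(4) if len(u) else '')
s=480/230
for n,u,v,z in[('grey',45,390,.15),('pl',107,485,.11),('pr',133,485,.11)]:
    print(n,ray('t2',205+u/s,125+(v-300)/s,z).round(4))
c=im[150:250,225:325];cv2.imwrite('pics/c2.png',cv2.resize(c,(600,600),interpolation=cv2.INTER_CUBIC))
```

```text
t 9.47 p [ 0.5349 -0.19    0.0674] yyaw -90.5 zax [ 0.001 -0.    -1.   ] F [0.1 1.5 5.7] w 0.257 ff 59.162158689578064 j6 1.06
tool shift mm [ -89.8 -239.2 -132.9]
yel 143 264.72027972027973 136.3146853146853 [0.6754 0.047  0.15  ]
green 125 299.024 172.96 [ 0.5917 -0.0345  0.15  ]
ptr 0 0 0 
grey [0.5992 0.1309 0.15  ]
pl [0.5013 0.0645 0.11  ]
pr [0.502  0.0355 0.11  ]
```

View pics/c2.png

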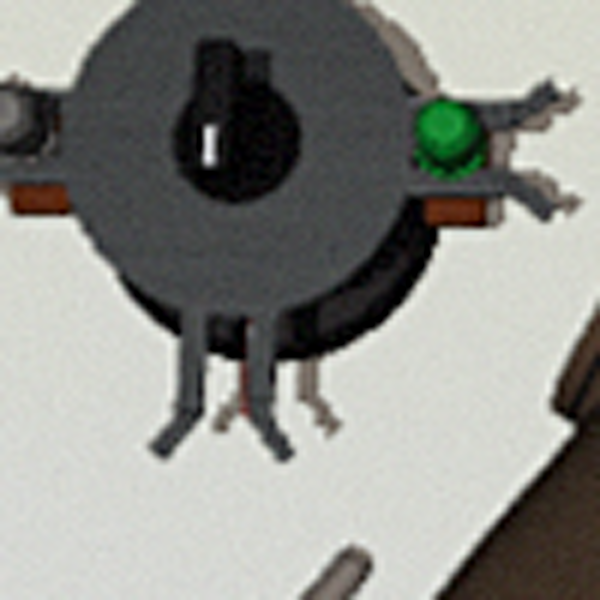

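The crop shows the prongs at (192,360) and (262,360), with the pointer tip visible beneath at (245,405). Now I'll compute the seat.

Run:
```python
from h import *
c=lambda u,v,z: ray('t2',225+(u+.5)/6-.5,150+(v+.5)/6-.5,z).round(4)
print('pl',c(192,360,.11),'pr',c(262,360,.11),'root',c(192,320,.11),c(262,320,.11),'tips',c(160,450,.11),c(285,453,.11))
print('kn white',c(210,165,.179),'knob far',c(215,40,.179),'ptr',c(247,412,.016))
print('grn',c(450,125,.155),'gry',c(8,105,.155))
```

```text
pl [0.5108 0.0642 0.11  ] pr [0.5115 0.037  0.11  ] root [0.5264 0.0649 0.11  ] [0.5271 0.0377 0.11  ] tips [0.4755 0.075  0.11  ] [0.4756 0.0266 0.11  ]
kn white [0.5747 0.0503 0.179 ] knob far [0.6217 0.0505 0.179 ] ptr [0.5009 0.0546 0.016 ]
grn [ 0.5965 -0.0359  0.155 ] gry [0.6005 0.1314 0.155 ]
```

{"op": "step_arm", "data": {"commands": [[0,0,-10,0,1],[0,0,-15,0,1],[0,0,-20,0,1],[0,0,-20,0,1],[0,0,-20,0,1],[0,0,-20,0,1],[0,0,-20,0,1],[0,0,-5,0,1],[0,0,0,0,1],[0,0,0,0,1]]}}

```text
clock: 10.3
position: [0.5336, -0.1896, 0.1953]
ee_rot: [1.0, -0.004, -0.001, -0.0]
force: [0.1, -0.0, -2.2]
gripper_width: 0.256
finger_force: 58.9
```

{"op": "step_arm", "data": {"commands": [[-12,-30,0,0,1],[-12,-30,0,0,1],[-12,-30,0,0,1],[-12,-30,0,0,1],[-12,-30,0,0,1],[-12,-30,0,0,1],[-12,-30,0,0,1],[-12,-29,0,0,1],[0,0,0,0,1],[0,0,0,0,1]]}}

```text
clock: 11.13
position: [0.4386, 0.0512, 0.1943]
ee_rot: [1.0, -0.003, -0.002, 0.0]
force: [0.8, -0.0, -1.0]
gripper_width: 0.252
finger_force: 59.2
```

{"op": "step_arm", "data": {"commands": [[0,0,0,0,1],[0,0,10,0,1],[0,0,10,0,1],[0,0,10,0,1],[0,0,10,0,1],[0,0,10,0,1],[0,0,4,0,1],[0,0,0,0,1],[0,0,0,0,1],[0,0,0,0,1]]}}

```text
clock: 11.97
position: [0.4407, 0.05, 0.1428]
ee_rot: [1.0, -0.004, 0.001, 0.0]
force: [0.4, 0.3, -1.2]
gripper_width: 0.257
finger_force: 59.2
```

Run:
```python
from h import *
st([.514,.0505,.141])
w=snap('wrist','w3'); s=snap('scene','s3')[150:300,180:340]
cv2.imwrite('pics/m3.png',np.vstack([cv2.resize(w,(480,300)),cv2.resize(s,(320,300),interpolation=cv2.INTER_CUBIC) if 0 else cv2.copyMakeBorder(cv2.resize(s,(320,300),interpolation=cv2.INTER_CUBIC),0,0,0,160,0)])[:,:,::-1])
for q in([.4755,.0508,.11],[.490,.0505,.11],[.514,.0505,.11]): print((proj('w3',q)*.75).round(1))
```

```text
t 11.97 p [0.4407 0.05   0.1428] yyaw -90.5 zax [ 0.001 -0.    -1.   ] F [ 0.4  0.3 -1.2] w 0.257 ff 59.22725755604915 j6 1.46
tool shift mm [73.3 -1.2  1.9]
[231.8 127.2]
[232.  106.7]
[231.7  70.6]
```

View pics/m3.png

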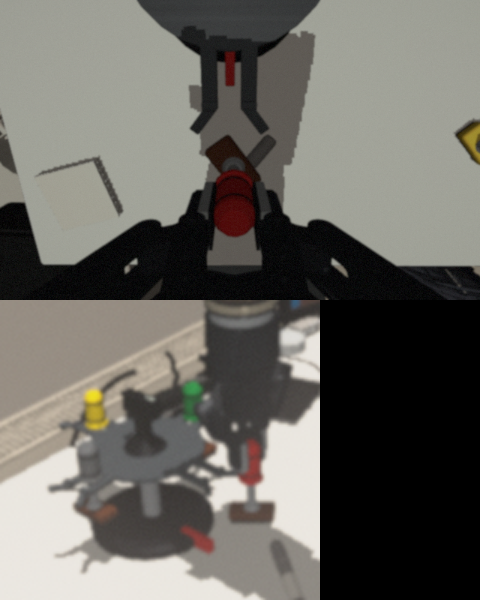

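The wrist view shows the fork centred at u≈230 (prongs 209 and 250), the pointer under it at 230, and the stamp upright in the jaws at u≈235. That means about −2 mm in y, then straight in.

{"op": "step_arm", "data": {"commands": [[5,-2,0,0,1],[8,0,0,0,1],[8,0,0,0,1],[8,0,0,0,1],[8,0,0,0,1],[8,0,0,0,1],[8,0,0,0,1],[8,0,0,0,1],[0,0,0,0,1],[0,0,0,0,1]]}}

```text
clock: 12.9
position: [0.5015, 0.0515, 0.1422]
ee_rot: [1.0, -0.004, -0.0, -0.0]
force: [0.2, 0.1, -1.3]
gripper_width: 0.26
finger_force: 59.2
```

{"op": "step_arm", "data": {"commands": [[4,0,0,0,1],[5,0,0,0,1],[5,0,0,0,1],[0,0,0,0,1],[0,0,0,0,1],[0,0,0,0,1],[0,0,0,0,1],[0,0,0,0,1],[0,0,0,0,1],[0,0,0,0,1]]}}

```text
clock: 13.73
position: [0.5152, 0.0514, 0.1424]
ee_rot: [1.0, -0.004, 0.0, -0.0]
force: [0.5, 0.0, -1.7]
gripper_width: 0.259
finger_force: 59.2
```

Run:
```python
from h import *
st([.516,.0515,.1274])
w=snap('wrist','w4')[100:350,180:460]; s=snap('scene','s4')[180:300,190:310]
cv2.imwrite('pics/m4.png',np.hstack([cv2.resize(w,(448,400)),cv2.resize(s,(350,400),interpolation=cv2.INTER_CUBIC)])[:,:,::-1])
```

```text
t 13.73 p [0.5152 0.0514 0.1424] yyaw -90.5 zax [ 0.  0. -1.] F [ 0.5  0.  -1.7] w 0.259 ff 59.23697724589147 j6 1.48
tool shift mm [ 0.8 -0.1 15. ]
```

View pics/m4.png

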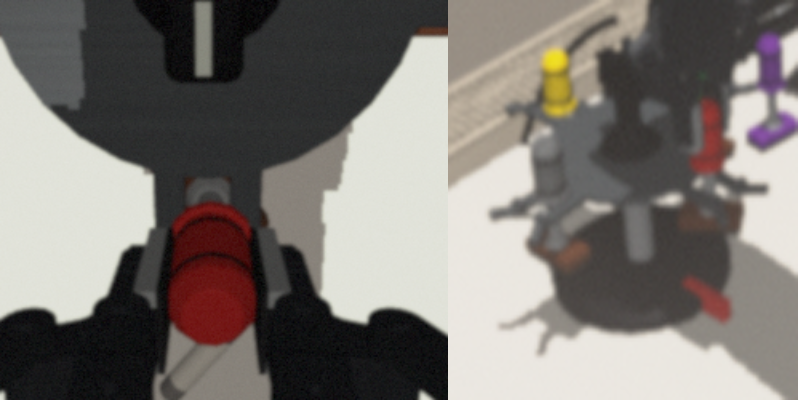

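The neck is centred between the prongs, at (209,190) in a gap of 185–232, with no contact force. I'll check the stamp's radial position before lowering.

Run:
```python
from h import *
c=lambda u,v,z: ray('w4',180+u/1.6,100+v/1.6,z).round(4)
print('collar far edge',c(212,204,.130),'neck far',c(209,178,.112),'handle top near edge',c(212,344,.166),'L/R',c(168,290,.166),c(258,290,.166),'knob end',c(204,80,.179))
```

```text
collar far edge [0.5251 0.0506 0.13  ] neck far [0.5272 0.0516 0.112 ] handle top near edge [0.5009 0.0507 0.166 ] L/R [0.5169 0.0617 0.166 ] [0.5168 0.0391 0.166 ] knob end [0.5721 0.0518 0.179 ]
```

{"op": "step_arm", "data": {"commands": [[0,0,3,0,1],[0,0,3,0,1],[0,0,2,0,1],[0,0,2,0,1],[0,0,0,0,1],[0,0,0,0,1],[0,0,0,0,1],[0,0,0,0,1],[0,0,0,0,1],[0,0,0,0,1]]}}

```text
clock: 14.67
position: [0.5154, 0.0514, 0.1325]
ee_rot: [1.0, -0.004, 0.0, 0.0]
force: [0.5, 0.5, -1.4]
gripper_width: 0.259
finger_force: 59.2
```

{"op": "step_arm", "data": {"commands": [[0,0,1,0,1],[0,0,1,0,1],[0,0,1,0,1],[0,0,1,0,1],[0,0,0,0,1],[0,0,0,0,1],[0,0,0,0,1],[0,0,0,0,1],[0,0,0,0,1],[0,0,0,0,1]]}}

```text
clock: 15.5
position: [0.5153, 0.0514, 0.1284]
ee_rot: [1.0, -0.004, 0.0, 0.0]
force: [0.2, 0.1, -1.5]
gripper_width: 0.258
finger_force: 59.2
```

{"op": "step_arm", "data": {"commands": [[0,0,1,0,1],[0,0,1,0,1],[0,0,1,0,1],[0,0,0,0,1],[0,0,0,0,1],[0,0,0,0,1],[0,0,0,0,1],[0,0,0,0,1],[0,0,0,0,1],[0,0,0,0,1]]}}

```text
clock: 16.33
position: [0.5157, 0.0513, 0.1273]
ee_rot: [1.0, -0.004, 0.0, 0.0]
force: [-4.0, 0.9, 8.5]
gripper_width: 0.258
finger_force: 60.2
```

The collar touches at TCP z=0.1273, as predicted (0.1274). Release and retreat upward.

{"op": "step_arm", "data": {"commands": [[0,0,-0.5,0,0.4],[0,0,0,0,0.3],[0,0,0,0,0],[0,0,0,0,-0.5],[0,0,0,0,-1],[0,0,0,0,-1],[0,0,0,0,-1],[0,0,0,0,-1],[0,0,0,0,-1],[0,0,0,0,-1]]}}

```text
clock: 17.17
position: [0.5153, 0.0514, 0.1258]
ee_rot: [1.0, -0.004, 0.0, 0.0]
force: [0.1, 0.2, -0.5]
gripper_width: 1.003
finger_force: 0.0
```

{"op": "step_arm", "data": {"commands": [[0,0,-8,0,-1],[0,0,-12,0,-1],[0,0,-15,0,-1],[0,0,-15,0,-1],[0,0,-15,0,-1],[0,0,-15,0,-1],[0,0,-15,0,-1],[0,0,-15,0,-1],[0,0,0,0,-1],[0,0,0,0,-1]]}}

```text
clock: 18.0
position: [0.516, 0.0513, 0.2378]
ee_rot: [1.0, -0.004, 0.002, 0.0]
force: [0.5, -1.1, 0.1]
gripper_width: 1.0
finger_force: 0.0
```

Run:
```python
from h import *
st()
w=snap('wrist','w5'); s=snap('scene','s5')[180:300,190:310]
cv2.imwrite('pics/m5.png',np.hstack([cv2.resize(w,(450,300)),cv2.resize(s,(350,300),interpolation=cv2.INTER_CUBIC)])[:,:,::-1])
print(proj('w5',[.513,.0513,.155])*[450/640,.75])
```

```text
t 18.0 p [0.516  0.0513 0.2378] yyaw -90.5 zax [ 0.004 -0.    -1.   ] F [ 0.5 -1.1  0.1] w 1.0 ff 0.0 j6 1.48
[218.97844639 154.85740835]
```

View pics/m5.png

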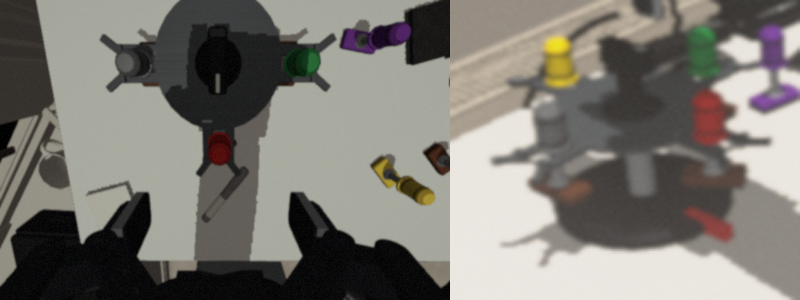

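The red stamp hangs upright in the fork, its top at about (219,153) against a predicted (219,155), level with the other stamps and over the pointer. The gripper is clear, so I'm handing in.

```bash
python3 -c "
from plant import arm
print(arm.close_job())"
```

```text
the job is handed in; nothing more can be done
None
```

The red stamp hangs in the free fork, which is lined up over the red pointer. The blue stamp was never touched and the gripper is clear. I handed the job in at about 18 s, but the hand-in returned no verdict.

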